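# Gauge two casting threads, mark the crossed one

### The arm

A 6-joint arm with a two-finger parallel gripper is mounted at the origin on the work surface. World frame = base frame: x ahead of the robot, y to its left, z up, the work surface at z = 0. Lengths are in m, angles in degrees, forces in N, time in s.
With the tool pointing down it reaches from about 0.325 to 0.775 m from the base axis. Payload 5.5 kg.
Tool frame: the origin (TCP) lies at the centre of the arm's flange, where the gripper is bolted on; the fingertips stand 182 mm ahead of it and the grasp point (between the pads) lies 163 mm ahead of it; z points along the fingers, y is the line along which they close (so a half turn about z gives the same grasp; the last joint's range is limited). The gripper opens to 88 mm and grips with 3 to 60 N. Pads are 20 mm wide; open, the fingers measure 115 mm over their backs; the gripper's body (75 mm by 178 mm) begins 61 mm behind the grasp point.
Start: joints at [59.949, 5.22, 70.514, -0, 104.267, -3.249], TCP at [0.271, 0.536, 0.405] pointing down, gripper open.
Joint ranges: [-164.24, 164.24], [-49.07, 125.15], [9.68, 141.18], [-86.29, 266.29], [3.28, 154.24], [-151.56, 151.56]. Speed limits (degrees/s): [147.25, 147.25, 172.46, 180, 180, 180].

### API

Orientations are given as [roll, pitch, yaw] about the fixed x, y, z axes, in that order (R = Rz(yaw) Ry(pitch) Rx(roll)).
In Python, from station import r gives the robot as it stands. The module is installed in compiled form; this text tells all that it offers. Calls block until the motion is done:
- r.reach(position, orientation): joint-space move of the TCP to a pose.
- r.servo_line(position, rotation=None, speed=0.15): straight line of the TCP; rotation=None keeps the orientation; speed is the mean speed in m/s.
- r.move_joints(angles): joint-space move.
- r.let_go() and r.grab(squeeze=None): open the fingers fully, or close them until they stop; squeeze is the grip in N (None keeps the last).
- r.wait(seconds).
- r.inverse_kinematics(position, orientation): joint angles nearest the present ones, or None.
- r.sense(): the state.
- r.snapshot(name): name is "scene" or "top"; returns a dict with "frame" (384x512x3 uint8, red, green, blue), "fx", "fy", "cx", "cy" (pixels), "dist_coeffs" ([k1, k2, p1, p2, k3] as OpenCV has them; the pictures are not rectified), "R" (3x3) and "t" (3): a world point X has camera coordinates R X + t. Camera axes: x right, y down, z forward; pixel columns grow to the right and rows downward; lengths in m; the calibration is good to about 2 mm. A picture is of the moment at which its call begins. There is no depth.
A pose or a line that the arm cannot do raises r.IKError and nothing moves.
- r.hand_in(): hands the job in; it is judged then, once.
The state is a dict: "clock": time; "joints": joint angles; "joint_vel": joint speeds; "joint_torque": joint torques, N m; "tcp_pos": TCP position; "orientation": TCP orientation; "contact_force": force on the tool from outside, world axes, zero at the start; "torque": the same for the moment, N m; "opening": finger opening in m; "gripper_force": force on a finger pad.
Only numpy, scipy, OpenCV 4.12 (cv2) and the standard library are available. Lean on these libraries where they do the work, as an engineer would, in place of code of your own. Each camera call takes 0.05 s, during which the arm holds its last target. There are 200 camera calls.

### The job

Check both threads of the casting with the T-handled gauges standing in them, the blue one first, then the yellow: turn each gently clockwise. One of the two is cross-threaded and binds in the first part of a turn: stop at once without forcing it, turn it back to where it started, and leave it there; run the other fully home. Finish by putting the red cap upright over the handle of the crossed gauge, down on its boss, and disturb nothing else.

Things in the scene. Friction and masses are not known exactly. Their poses are not given: they have to be found in the camera images.
- casting: aluminium die casting with ribs, 140 x 260 x 38 mm, on a steel base plate 170 x 290 x 12 mm, fixed to the table. Origin: centre of the plate underside; z up, y along its length. Two bosses, 60 mm across, at y = +75 mm (blue gauge) and y = -75 mm (yellow). Casting top 50 mm, ribs 55 mm, bosses 60 mm above the table. Exactly one of the threads, not visible which, is crossed.
- gauge_blue: thread gauge in the casting's +y boss: a 12 mm steel shaft with a blue T-handle on top. Origin on its vertical axis at the underside of the casting's base plate (before it is screwed down); it sinks with the gauge and does not turn with it.
- handle_blue (a point): centre of the blue T-handle, a bar 36 mm long (its x axis), 12 mm thick (y, grip it across this), 24 mm high; z up. At the start 94 mm above the table and 34 mm above the boss top. Turns and sinks with the gauge.
- turn_blue (a joint): rotation of the blue gauge, rad, 0 as it stands now, growing clockwise seen from above. Sinks 2.55 mm per rad. Stops at 0 and, fully home, at 2.2. Sound thread: turns freely (0.05 N m). Crossed: free for the first 0.3 to 0.8 rad, then the torque rises like a spring, 1 N m per rad, and pushes back when let go; 0.4 N m spoils the thread.
- gauge_yellow: thread gauge in the casting's -y boss: a 12 mm steel shaft with a yellow T-handle on top. Origin on its vertical axis at the underside of the casting's base plate (before it is screwed down); it sinks with the gauge and does not turn with it.
- handle_yellow (a point): centre of the yellow T-handle, a bar 36 mm long (its x axis), 12 mm thick (y, grip it across this), 24 mm high; z up. At the start 94 mm above the table and 34 mm above the boss top. Turns and sinks with the gauge.
- turn_yellow (a joint): rotation of the yellow gauge, rad, 0 as it stands now, growing clockwise seen from above. Sinks 2.55 mm per rad. Stops at 0 and, fully home, at 2.2. Sound thread: turns freely (0.05 N m). Crossed: free for the first 0.3 to 0.8 rad, then the torque rises like a spring, 1 N m per rad, and pushes back when let go; 0.4 N m spoils the thread.
- cap_red: loose red plastic marker cap, 60 g: an upside-down cup 56 mm across and 56 mm high, 48 mm across and 51 mm deep inside, with a round grip stem on top, 22 mm across, from 56 to 90 mm above its rim. Stands open side down; origin at the centre of its open rim, z up.
- cap_green: the same cap in green; a bystander, to be left alone
- brush: hand brush lying on the table; a bystander, to be left alone
- wrench: steel wrench lying on the table; a bystander, to be left alone
- jar: closed grey jar, 60 mm across, 80 mm high, origin under its centre; a bystander, to be left alone
- bracket: small aluminium angle bracket, 70 x 50 x 43 mm; a bystander, to be left alone
- driver: screwdriver lying on the table; a bystander, to be left alone
- bush: brass bush, 44 mm across, 25 mm high; a bystander, to be left alone
Things that resemble listed ones, but are neither listed nor needed, are in the scene too. Leave any orange or pink look-alike of the cap_red alone.

How it is judged (in metres and radians):
On the way, in this order (a step that is already met when the one before it is completed fails the run):
1. the blue gauge has been tried: turned clockwise by at least 0.25 rad (value of joint turn_blue above 0.25 rad), for 0.1 s.
2. then the yellow gauge has been tried: turned clockwise by at least 0.25 rad (value of joint turn_yellow above 0.25 rad), for 0.1 s.
At the end, for the whole second after the job is handed in: One gauge is fully home (turned more than 2.08 rad); the other, crossed one is back within 0.2 rad of its start, and the red cap stands over it at rest: upright within 0.08 rad, its axis within 12 mm of the gauge's, its rim down on the boss (less than 64 mm above the underside of the base plate) (((value of joint turn_blue above 2.08 rad and value of joint turn_yellow below 0.2 rad and horizontal distance between cap_red and handle_yellow below 0.012 m and z of cap_red in the frame of casting below 0.064 m and angle between cap_red's own z axis and vertical below 0.08 rad and linear speed of cap_red below 0.02 m/s) or (value of joint turn_yellow above 2.08 rad and value of joint turn_blue below 0.2 rad and horizontal distance between cap_red and handle_blue below 0.012 m and z of cap_red in the frame of casting below 0.064 m and angle between cap_red's own z axis and vertical below 0.08 rad and linear speed of cap_red below 0.02 m/s))); the robot touches nothing.
It fails at once if the crossed thread is forced: the blue gauge presses on its thread with more than 20 N (0.4 N m of torque) (contact force between gauge_blue and casting above 20 N).
It fails at once if the crossed thread is forced: the yellow gauge presses on its thread with more than 20 N (0.4 N m of torque) (contact force between gauge_yellow and casting above 20 N).
It fails at once if a bystander (green cap, brush, wrench, jar, bracket, screwdriver or bush) is disturbed: moved more than 30 mm (distance of any of cap_green, brush, wrench, jar, bracket, driver, bush from where it was at the start of the episode above 0.03 m).
It also fails if it takes over 72 s, if anything falls off the work surface, if the arm or the gripper's body presses on something with over 40 N, if the wrist force passes 120 N, or if a joint passes its speed limit or range.

## Working session

There is one attempt and no reset: what is moved stays moved. The work goes in short steps, each a Python script; the robot and the scene stay as the last script left them, time stands still between calls to the robot, and variables do not carry over. Pictures are saved under pics/ and viewed, at most 10 in all, crops included, and the job is handed in when it is done.

```bash
mkdir -p pics; python3 - <<'E'
from station import r
import cv2,pickle
d={}
for n in("scene","top"):
    s=r.snapshot(n); d[n]=s; cv2.imwrite(f"pics/{n}0.png",s["frame"][:,:,::-1])
    print(n,s["fx"],s["cx"],s["cy"],s["dist_coeffs"],s["R"],s["t"])
pickle.dump(d,open("d0.pkl","wb"))
s=r.sense();print(s)
E
```

```text
scene 371.5462114284172 253.96159491278158 187.04660550267369 [-0.08539821  0.          0.          0.          0.        ] [[ 0.7173434   0.69635139 -0.02265366]
 [ 0.45323638 -0.49110025 -0.74390681]
 [-0.52914576  0.52336918 -0.6678993 ]] [-0.40931987 -0.19100242  1.37297663]
top 426.21175761120134 246.28309273485064 193.6000372589102 [0.00096011 0.         0.         0.         0.        ] [[ 0.00799742 -0.9997138   0.02254674]
 [-0.98043147 -0.01227437 -0.19647764]
 [ 0.19669816 -0.02053422 -0.98024904]] [-0.01244596  0.56904966  1.18183462]
{'clock': 0.1, 'joints': array([ 5.99495150e+01,  5.25901098e+00,  7.05731072e+01,  2.93859934e-04,
        1.04266357e+02, -3.24977337e+00]), 'joint_vel': array([-0.11379752, -0.09292048, -0.15175047, -0.05275658,  0.03079376,
       -0.04702293]), 'joint_torque': array([ 2.35625077e-03, -4.47856021e+01, -4.07571673e+01,  6.99742092e-02,
        2.83230148e-02, -7.83982159e-05]), 'tcp_pos': array([0.27057335, 0.53559267, 0.40363587]), 'orientation': array([-1.79901699e+02, -5.86690763e-03,  1.53199355e+02]), 'contact_force': array([-0.32548994, -0.92172122,  0.30967769]), 'torque': array([-0.04493846,  0.02577805, -0.01888167]), 'gripper_force': 0.0, 'opening': 0.08813502895025449}
```

View pics/scene0.png

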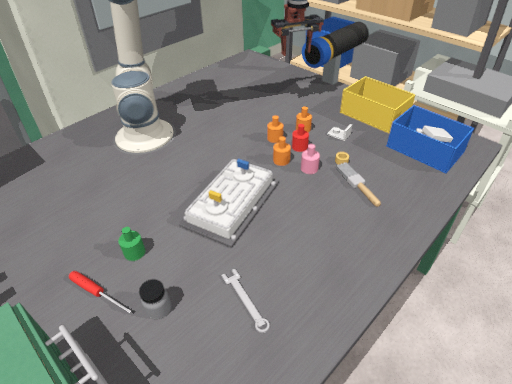

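View pics/top0.png

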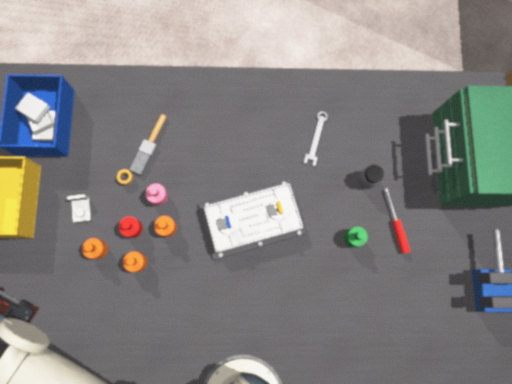

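Candidates for the red cap in the top view are red (129,227), orange (165,226), (134,262), (94,248) and pink (156,193). Only (129,227), at scene (300,138), is true red. I'll confirm it in a crop and measure.

```bash
cat > h.py <<'E'
import numpy as np,cv2
def ray(s,px):
    K=np.array([[s["fx"],0,s["cx"]],[0,s["fy"],s["cy"]],[0,0,1]])
    u=cv2.undistortPoints(np.float64(px).reshape(-1,1,2),K,np.array(s["dist_coeffs"]))[:,0]
    R,t=np.array(s["R"]),np.array(s["t"])
    d=np.c_[u,np.ones(len(u))]@R
    return -R.T@t,d/np.linalg.norm(d,axis=1)[:,None]
def plane(s,px,z):
    c,d=ray(s,px); return c+d*((z-c[2])/d[:,2])[:,None]
def tri(s1,p1,s2,p2):
    A=np.zeros((3,3));b=np.zeros(3);L=[]
    for s,p in((s1,p1),(s2,p2)):
        c,d=ray(s,p);P=np.eye(3)-np.outer(d[0],d[0]);A+=P;b+=P@c;L.append((P,c))
    x=np.linalg.solve(A,b); return x,[round(1e3*float(np.linalg.norm(P@(x-c))),1) for P,c in L]
def mask(s,lo,hi,box):
    x0,y0,x1,y1=box;h=cv2.cvtColor(s["frame"],cv2.COLOR_RGB2HSV)
    m=cv2.inRange(h,lo,hi);k=np.zeros_like(m);k[y0:y1,x0:x1]=255;m&=k
    n,l,st,c=cv2.connectedComponentsWithStats(m);i=1+np.argmax(st[1:,4]);return (l==i),c[i],st[i]
E
python3 - <<'E'
import pickle,cv2
from h import *
d=pickle.load(open("d0.pkl","rb"));S,T=d["scene"],d["top"]
C={"blue":((100,120,60),(130,255,255),(230,150,260,180),(205,205,245,245)),
"yellow":((15,140,100),(32,255,255),(195,180,235,215),(260,190,300,225)),
"red":((0,150,60),(5,255,255),(285,118,315,158),(110,205,148,245))}
for n,(lo,hi,bs,bt) in C.items():
    ms,cs,ss=mask(S,lo,hi,bs);mt,ct,st=mask(T,lo,hi,bt)
    print(n,cs,ss,ct,st,tri(S,cs,T,ct))
    for q,m,z in((S,ms,.1),(T,mt,.1)):
        p=np.argwhere(m)[:,::-1];w=plane(q,p,z)[:,:2];mu=w.mean(0);e,v=np.linalg.eigh(np.cov((w-mu).T))
        print("  plane .1",mu.round(4),"yaw",np.degrees(np.arctan2(v[1,1],v[0,1])).round(1),(12*e)**.5)
for n,px in(("o1",(165,226)),("o2",(134,262)),("o3",(94,248)),("pink",(156,193))):print(n,plane(T,px,.09))
a=cv2.resize(T["frame"][180:260,190:310],None,fx=6.6,fy=6.6,interpolation=2)[:,:,::-1][:300*2]
b=cv2.resize(S["frame"][110:180,230:330],None,fx=4,fy=4,interpolation=2)[:,:,::-1]
c=cv2.resize(T["frame"][180:280,70:190],None,fx=3,fy=3,interpolation=2)[:,:,::-1]
a=cv2.resize(T["frame"][185:255,200:300],None,fx=4,fy=4,interpolation=2)[:,:,::-1]
im=np.zeros((590,800,3),np.uint8);im[:280,:400]=a;im[:280,400:800]=b;im[285:585,:360]=c
cv2.imwrite("pics/crop1.png",im)
E
```

```text
blue [242.37333333 163.74666667] [237 159  11  10  75] [227.38095238 221.61904762] [226 217   4  10  21] (array([0.48146563, 0.04621923, 0.09687874]), [0.3, 0.3])
  plane .1 [0.4845 0.0439] yaw 165.0 [0.02433157 0.04210173]
  plane .1 [0.4809 0.0459] yaw -164.1 [0.00569599 0.02915358]
yellow [214.78888889 195.7       ] [209 191  12  11  90] [279.         207.33333333] [277 202   5  11  30] (array([ 0.52343735, -0.09744711,  0.09567511]), [0.3, 0.3])
  plane .1 [ 0.5273 -0.0999] yaw 175.3 [0.0220674  0.04089413]
  plane .1 [ 0.5225 -0.0973] yaw -166.1 [0.0081302  0.02985615]
red [299.93452381 138.63392857] [292 124  17  27 336] [129.77777778 226.80487805] [119 217  23  20 369] (array([0.47141126, 0.32936195, 0.03624547]), [0.4, 0.4])
  plane .1 [0.5266 0.2556] yaw 126.5 [0.04412821 0.13074797]
  plane .1 [0.4636 0.313 ] yaw 71.8 [0.04739459 0.05600126]
o1 [[0.46805362 0.21864494 0.09      ]]
o2 [[0.36877482 0.29819236 0.09      ]]
o3 [[0.40560744 0.40913226 0.09      ]]
pink [[0.56098706 0.24808116 0.09      ]]
```

View pics/crop1.png

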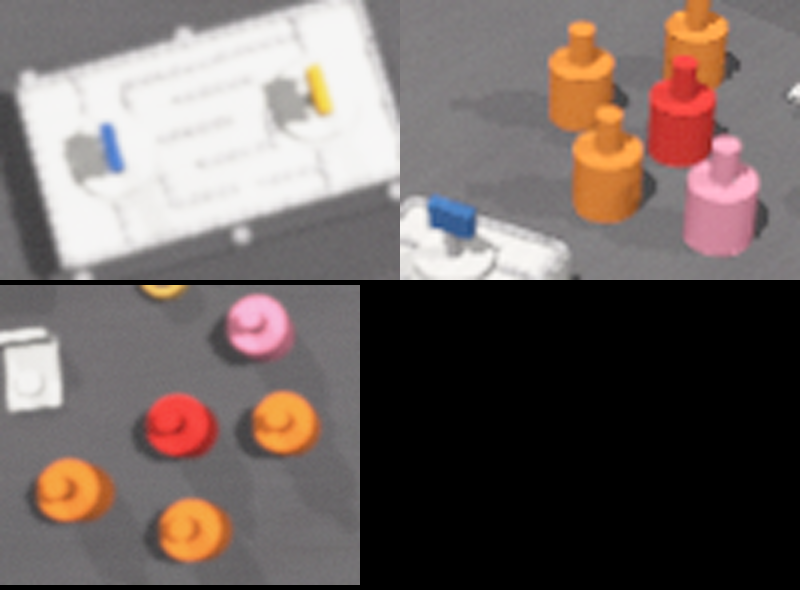

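The red cap is confirmed at crop (180,425), top (129,227). It is the only saturated red one among three orange caps and a pink one. Both handles lie along the casting's x, yaw about 15°. Moving on to the blue gauge.

```bash
cat >> h.py <<'E'
from station import r
def st(n=4):
    a=[]
    for _ in range(n): r.wait(0.02);s=r.sense();a.append(np.r_[s["contact_force"],s["torque"]])
    return np.mean(a,0),np.std(a,0),s
def show(tag,n=4):
    m,sd,s=st(n);print(tag,"t%.2f"%s["clock"],"F",m[:3].round(2),"M",m[3:].round(3),"op %.4f"%s["opening"],"gf %.1f"%s["gripper_force"],"p",s["tcp_pos"].round(4),"yaw %.2f"%s["orientation"][2],"j6 %.1f"%s["joints"][5]);return m,s
E
python3 - <<'E'
from h import *
x,y=.4810,.0462
r.reach([x,y,.34],[180,0,-165]);show("above",10)
r.servo_line([x,y,.257]);show("down",10)
r.grab(5);show("grab",10)
E
```

```text
above t2.21 F [ 0.18 -0.13 -0.01] M [0.057 0.01  0.011] op 0.0878 gf 0.0 p [0.481  0.0468 0.3401] yaw -164.94 j6 -103.5
down t3.08 F [-0.05  0.04  0.22] M [ 0.049 -0.011  0.02 ] op 0.0880 gf 0.0 p [0.4814 0.0462 0.2585] yaw -165.00 j6 -103.5
grab t4.38 F [ 0.06  0.28 -0.05] M [0.061 0.004 0.058] op 0.0121 gf 4.9 p [0.481  0.0462 0.257 ] yaw -165.00 j6 -103.5
```

```bash
cat >> h.py <<'E'
def turn(x,y,z0,yaw0,a0,a1,step=4,lim=.17,base=.015):
    """turn from a0 to a1 deg clockwise, returns reached angle, max torque"""
    n=max(1,int(np.ceil(abs(a1-a0)/step)))
    for a in np.linspace(a0,a1,n+1)[1:]:
        r.servo_line([x,y,z0-.00255*np.radians(a)],[180,0,yaw0-a],speed=.15)
        m,sd,s=st(3);print("a%.1f yaw%.2f Mz%.3f F%s op%.4f t%.2f"%(a,s["orientation"][2],m[5],m[:3].round(1),s["opening"],s["clock"]))
        if abs(m[5]-base)>lim: print("STOP");break
    return a
E
python3 - <<'E'
from h import *
r.grab(15);show("g")
turn(.481,.0462,.257,-165,0,48)
E
```

```text
g t4.67 F [ 0.19 -0.31 -0.35] M [0.079 0.01  0.082] op 0.0121 gf 14.9 p [0.481  0.0462 0.257 ] yaw -165.00 j6 -103.5
a4.0 yaw-168.90 Mz-0.045 F[-0.4  0.2 -0.4] op0.0122 t4.97
a8.0 yaw-172.85 Mz-0.067 F[ 0.2  0.7 -1.3] op0.0120 t5.27
a12.0 yaw-176.84 Mz-0.058 F[ 0.1  1.3 -1. ] op0.0120 t5.57
a16.0 yaw179.17 Mz-0.081 F[ 0.2  1.9 -1.1] op0.0119 t5.87
a20.0 yaw175.17 Mz-0.055 F[-0.   2.5 -1.4] op0.0120 t6.17
a24.0 yaw171.17 Mz0.013 F[ 0.   2.  -1.3] op0.0123 t6.47
a28.0 yaw167.17 Mz0.070 F[ 0.4  1.5 -1.1] op0.0117 t6.77
a32.0 yaw163.17 Mz0.135 F[-0.7  1.5 -0.9] op0.0116 t7.07
a36.0 yaw159.17 Mz0.173 F[-1.3  0.6 -0.7] op0.0121 t7.37
a40.0 yaw155.17 Mz0.272 F[-3.1  0.7 -0.1] op0.0121 t7.67
STOP
```

Blue binds. From about 20° the moment climbs at roughly 1 N m/rad, so blue is the crossed one. Turning it back now.

```bash
python3 - <<'E'
from h import *
turn(.481,.0462,.257,-165,40,0,step=10,lim=9)
r.grab(4);show("soft",8)
r.let_go();show("open",8)
r.servo_line([.481,.0462,.34])
x,y=.5230,-.0973
r.reach([x,y,.34],[180,0,-165]);
s=r.snapshot("top");cv2.imwrite("pics/t1.png",s["frame"][:,:,::-1])
r.servo_line([x,y,.257]);m0,_=show("down",8)
r.grab(5);show("grab",8);r.grab(15);show("grab15",8)
E
```

```text
a30.0 yaw164.87 Mz0.224 F[-1.5  0.6 -0.3] op0.0124 t8.04
a20.0 yaw174.77 Mz0.076 F[-0.6  1.9 -1.7] op0.0119 t8.42
a10.0 yaw-175.26 Mz0.052 F[-0.7  2.  -1.4] op0.0115 t8.79
a0.0 yaw-165.27 Mz0.038 F[-0.5  1.4 -1.4] op0.0117 t9.17
soft t9.52 F [-0.41  1.09 -1.71] M [ 0.258  0.016 -0.018] op 0.0119 gf 4.0 p [0.481  0.0462 0.257 ] yaw -165.05 j6 -103.5
open t10.88 F [-0.01 -0.17  0.11] M [0.054 0.007 0.007] op 0.0880 gf 0.0 p [0.481  0.0462 0.257 ] yaw -165.00 j6 -103.5
down t13.11 F [0.24 0.12 0.17] M [ 0.063  0.012 -0.004] op 0.0877 gf 0.0 p [ 0.5234 -0.0972  0.2588] yaw -164.99 j6 -119.2
grab t14.38 F [ 0.29 -1.27 -0.15] M [-0.177 -0.076  0.062] op 0.0123 gf 5.0 p [ 0.523  -0.0974  0.257 ] yaw -165.01 j6 -119.2
grab15 t14.73 F [ 0.62 -2.14 -0.96] M [-0.353 -0.096  0.029] op 0.0119 gf 14.9 p [ 0.523  -0.0974  0.257 ] yaw -165.01 j6 -119.2
```

```bash
python3 - <<'E'
from h import *
a=turn(.523,-.0973,.257,-165,0,48,step=6)
if a>47.9:
    a=turn(.523,-.0973,.257,-165,48,120,step=8,lim=.2)
    if a>119.9: turn(.523,-.0973,.257,-165,120,126,step=2,lim=.15)
E
```

```text
a6.0 yaw-170.85 Mz-0.031 F[ 0. -2. -1.] op0.0117 t15.04
a12.0 yaw-176.78 Mz-0.053 F[ 0.7 -2.3 -1.2] op0.0118 t15.35
a18.0 yaw177.25 Mz-0.055 F[ 0.6 -1.9 -1.5] op0.0123 t15.66
a24.0 yaw171.26 Mz-0.064 F[ 1.5 -1.7 -1.8] op0.0119 t15.97
a30.0 yaw165.26 Mz-0.038 F[ 0.9 -1.4 -1.7] op0.0119 t16.27
a36.0 yaw159.26 Mz-0.035 F[ 1.6 -0.8 -1.7] op0.0116 t16.58
a42.0 yaw153.26 Mz-0.022 F[ 2.2 -0.1 -1.6] op0.0122 t16.89
a48.0 yaw147.27 Mz-0.057 F[ 2.1  0.4 -1.6] op0.0119 t17.20
a56.0 yaw139.28 Mz-0.062 F[ 2.9  1.3 -2.9] op0.0116 t17.54
a64.0 yaw131.28 Mz-0.040 F[ 3.6  1.6 -1.8] op0.0116 t17.88
a72.0 yaw123.28 Mz-0.022 F[ 3.4  2.2 -2.8] op0.0120 t18.23
a80.0 yaw115.21 Mz-0.018 F[ 5.   2.4 -3.1] op0.0119 t18.57
a88.0 yaw107.21 Mz-0.071 F[ 4.4  1.7 -2.8] op0.0115 t18.91
a96.0 yaw99.21 Mz-0.050 F[ 5.   2.7 -3.2] op0.0121 t19.25
a104.0 yaw91.21 Mz-0.031 F[ 5.   2.2 -3.7] op0.0121 t19.59
a112.0 yaw83.21 Mz-0.054 F[ 5.2  2.3 -3.7] op0.0119 t19.93
a120.0 yaw75.20 Mz-0.052 F[ 5.6  2.3 -3.3] op0.0116 t20.27
a122.0 yaw73.21 Mz-0.036 F[ 5.4  2.1 -3. ] op0.0118 t20.57
a124.0 yaw71.21 Mz-0.046 F[ 5.9  2.3 -3.6] op0.0118 t20.88
a126.0 yaw69.24 Mz0.252 F[ 5.3  2.  -2.6] op0.0119 t21.18
STOP
```

```bash
python3 - <<'E'
from h import *
import pickle
d=pickle.load(open("d0.pkl","rb"));S,T=d["scene"],d["top"]
p,e=tri(S,(301.2,125.8),T,(125,225.2));print("stem",p,e, plane(T,(125,225.2),.09))
r.let_go();show("open",6)
r.servo_line([.523,-.0973,.36])
x,y=(p[:2]+np.array([.4714,.3294]))/2
print(x,y)
r.reach([x,y,.36],[180,0,35]);
s=r.snapshot("top");cv2.imwrite("pics/t2.png",s["frame"][:,:,::-1])
s=r.snapshot("scene");cv2.imwrite("pics/s2.png",s["frame"][150:220,170:290,::-1].repeat(5,0).repeat(5,1))
r.servo_line([x,y,.243]);show("down",6)
r.grab(4);show("g1",6)
r.let_go()
r.servo_line([x,y,.30]);r.reach([x,y,.30],[180,0,125]);r.servo_line([x,y,.243])
r.grab(15);show("g2",6)
r.servo_line([x,y,.40]);show("lift",6)
s=r.snapshot("scene");cv2.imwrite("pics/s3.png",cv2.resize(s["frame"][70:220,170:370,::-1],None,fx=4,fy=4,interpolation=2))
E
```

```text
stem [0.47053616 0.33096844 0.0865701 ] [1.5, 1.5] [[0.46909369 0.32893441 0.09      ]]
open t22.50 F [-0.03  0.03  0.1 ] M [-0.063  0.076  0.008] op 0.0878 gf 0.0 p [ 0.523  -0.0973  0.2514] yaw 69.00 j6 6.8
0.4709680802316709 0.3301842187683916
down t26.09 F [0.38 0.03 0.48] M [-0.03   0.136 -0.021] op 0.0877 gf 0.0 p [0.4714 0.3304 0.2447] yaw 35.00 j6 86.6
g1 t27.22 F [ 0.56 -0.16 -0.6 ] M [-0.025  0.12   0.   ] op 0.0222 gf 4.0 p [0.4709 0.3301 0.2428] yaw 35.00 j6 86.6
g2 t31.91 F [-0.02  0.04 -0.38] M [-0.043  0.009  0.011] op 0.0216 gf 15.0 p [0.4709 0.3302 0.2429] yaw 125.00 j6 -3.4
lift t33.21 F [-0.13  0.14 -0.86] M [-0.022  0.016 -0.001] op 0.0214 gf 15.0 p [0.471  0.3302 0.3986] yaw 125.00 j6 -3.4
```

View pics/s3.png

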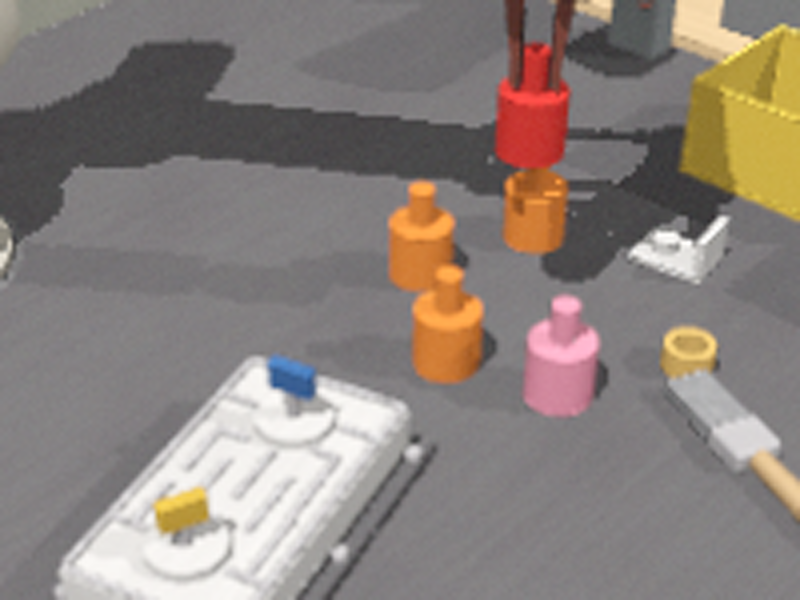

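The picture shows the red cap held upright at (532,110). Yellow (180,510) is turned, blue (292,375) is back, and the neighbouring caps are untouched. Lowering the cap over blue in watched steps.

```bash
python3 - <<'E'
from h import *
x,y=.481,.0462
r.reach([x,y,.40],[180,0,125]);r.servo_line([x,y,.36]);b,_=show("pre",8)
for z in list(np.arange(.353,.309,-.006))+[.308,.306,.3045,.303,.3015]:
    r.servo_line([x,y,z],speed=.1);m,s=show("z%.4f"%z,3)
    f=m[:3]-b[:3]
    if np.linalg.norm(f)>4: print("CONTACT");break
E
```

```text
pre t34.91 F [ 0.12  0.27 -0.54] M [-0.026 -0.007 -0.018] op 0.0219 gf 15.0 p [0.4812 0.0466 0.3613] yaw 125.04 j6 -33.5
z0.3530 t35.21 F [ 0.09  0.28 -1.3 ] M [-0.046  0.025  0.002] op 0.0216 gf 15.0 p [0.481  0.0462 0.3529] yaw 125.00 j6 -33.5
z0.3470 t35.51 F [-0.33 -0.29 -0.61] M [-0.048  0.023 -0.002] op 0.0214 gf 15.0 p [0.4809 0.0462 0.3467] yaw 124.99 j6 -33.5
z0.3410 t35.81 F [-0.39  0.15 -0.81] M [-0.041 -0.017  0.018] op 0.0214 gf 15.0 p [0.481  0.0462 0.3407] yaw 125.00 j6 -33.5
z0.3350 t36.11 F [-0.35 -0.38 -0.94] M [-0.035  0.045  0.029] op 0.0216 gf 15.0 p [0.4809 0.0462 0.3347] yaw 125.00 j6 -33.5
z0.3290 t36.41 F [-0.16  0.28 -0.77] M [-0.034  0.02   0.021] op 0.0216 gf 15.0 p [0.481  0.0462 0.3287] yaw 125.00 j6 -33.5
z0.3230 t36.71 F [-0.04  0.52 -0.34] M [-0.041  0.011 -0.006] op 0.0216 gf 15.0 p [0.481  0.0462 0.3227] yaw 125.00 j6 -33.5
z0.3170 t37.01 F [-0.11 -0.16 -0.35] M [-0.021  0.049  0.011] op 0.0214 gf 15.0 p [0.4809 0.0462 0.3167] yaw 125.00 j6 -33.5
z0.3110 t37.31 F [ 0.34  0.46 -1.12] M [-0.038  0.02  -0.003] op 0.0220 gf 15.0 p [0.4809 0.0462 0.3107] yaw 125.00 j6 -33.5
z0.3080 t37.61 F [ 0.06 -0.28 -0.87] M [-0.047  0.016 -0.008] op 0.0215 gf 15.0 p [0.481  0.0462 0.308 ] yaw 125.00 j6 -33.6
z0.3060 t37.91 F [ 0.36  0.41 -0.7 ] M [-0.02   0.005 -0.002] op 0.0218 gf 15.0 p [0.481  0.0462 0.3059] yaw 125.00 j6 -33.5
z0.3045 t38.21 F [ 0.3  -0.07 -0.66] M [-0.039  0.025  0.033] op 0.0217 gf 15.0 p [0.481  0.0462 0.3045] yaw 125.00 j6 -33.5
z0.3030 t38.51 F [-0.37 -0.06 -0.6 ] M [-0.055  0.053  0.027] op 0.0219 gf 15.0 p [0.481  0.0462 0.303 ] yaw 125.00 j6 -33.5
z0.3015 t38.81 F [-2.71 -0.3   5.67] M [-0.071  0.484  0.005] op 0.0216 gf 15.0 p [0.4809 0.0462 0.3028] yaw 125.00 j6 -33.5
CONTACT
```

The cap slid over freely and touched the boss at the expected height. Releasing, retracting and checking.

```bash
python3 - <<'E'
from h import *
r.servo_line([.481,.0462,.3028]);r.let_go();r.wait(.3);show("open")
r.servo_line([.481,.0462,.40]);r.reach([.40,.25,.42],[180,0,125]);r.wait(.2)
S=r.snapshot("scene");T=r.snapshot("top")
lo,hi=(0,150,60),(5,255,255)
_,cs,_=mask(S,lo,hi,(220,120,265,185));_,ct,_=mask(T,lo,hi,(200,190,255,250));print(cs,ct,tri(S,cs,T,ct))
f=lambda a:cv2.resize(np.ascontiguousarray(a[:,:,::-1]),None,fx=4,fy=4,interpolation=2)
cv2.imwrite("pics/fin.png",np.hstack([f(S["frame"][120:240,180:280]),f(T["frame"][165:285,208:308])]))
E
```

```text
open t40.53 F [ 0.12 -0.03 -0.1 ] M [-0.042  0.026 -0.028] op 0.0878 gf 0.0 p [0.481  0.0462 0.3028] yaw 125.00 j6 -33.6
[242.23529412 163.88017429] [227.39716312 222.0177305 ] (array([0.48057509, 0.04628469, 0.09584055]), [0.5, 0.5])
```

View pics/fin.png

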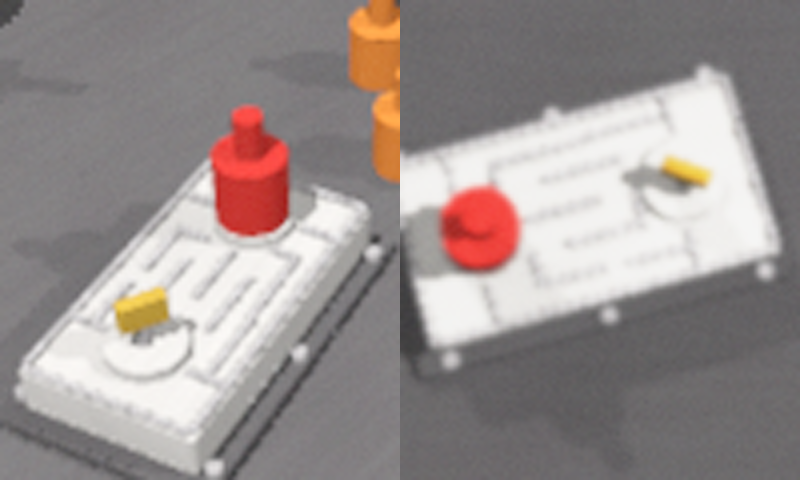

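The cap stands upright on the blue boss: scene crop (250,185), top crop (480,228). The yellow gauge is turned home at (685,170).

```bash
python3 -c "
from station import r
print(r.hand_in(), r.sense()['clock'])"
```

```text
the job is handed in; nothing more can be done
the job is handed in; nothing more can be done
```

The blue gauge was the crossed one: it bound at about 20°, I turned it back to its start, ran yellow fully home to its stop, set the red cap upright on the blue boss, and handed the job in; the verdict was not shown.

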